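Unlatch the charged battery pack and bay it in the tray

ROBOT

A 7-joint arm with a two-finger parallel gripper is mounted at the origin on the work surface. World frame = base frame: x ahead of the robot, y to its left, z up, the work surface at z = 0. Lengths are in m, angles in rad, forces in N, time in s.
With the tool pointing down it reaches from about 0.4 to 0.875 m from the base axis. Payload 19.3 kg.
Tool frame: the origin (TCP) lies on the centre line of the jaws, within the pads' length; the fingertips stand 17 mm ahead of it and the grasp point (between the pads) lies 2 mm behind it (tcp_to_tips is the distance from the TCP to the fingertips, in m); z points along the fingers, y is the line along which they close (so a half turn about z gives the same grasp; the last joint's range is limited). The gripper opens to 85 mm and grips with 20 to 120 N. Pads are 22 mm wide; open, the fingers measure 114 mm over their backs; the gripper's body (76 mm by 85 mm) begins 54 mm behind the grasp point. The pads swing forward as they close: fully open they stand 13 mm farther back than shut.
Start: joints at [1.176, 0.521, -0.036, 1.599, 0.021, 1.021, -0.113], TCP at [0.199, -0.592, 0.225] pointing down, gripper open.
Joint ranges: [-2.91, 2.91], [-0.3, 2.13], [-1.5, 1.42], [0.17, 2.43], [-1.26, 4.41], [0.16, 1.93], [-2.52, 2.52]. Speed limits (rad/s): [1.89, 1.89, 2.39, 2.39, 3.01, 3.01, 3.01].

INTERFACE

Orientations are given as [roll, pitch, yaw] about the fixed x, y, z axes, in that order (R = Rz(yaw) Ry(pitch) Rx(roll)).
In Python, from bench import * gives the robot as it stands. The module is installed in compiled form; this text tells all that it offers. Calls block until the motion is done:
- reach(position, orientation): joint-space move of the TCP to a pose.
- move_l(position, rotation=None, feed=0.15, guard=None): straight line of the TCP; rotation=None keeps the orientation; feed is the mean speed in m/s. With guard (N) it stops when the force on the tool has changed by that much, and returns True; else False.
- move_j(angles): joint-space move.
- set_gripper(opening, force=None): opening from 0.0 (shut) to 1.0 (fully open); force is the grip in N (None keeps the last); returns when the fingers have stopped.
- wait(seconds).
- inverse_kinematics(position, orientation): joint angles nearest the present ones, or None.
- sense(): the state.
- get_image(name): name is "scene" or "top"; returns the picture (400x640x3 uint8, red, green, blue); there is no depth.
- camera_params(name): a dict with "fx", "fy", "cx", "cy" (pixels), "R" (3x3) and "t" (3): a world point X has camera coordinates R X + t. Camera axes: x right, y down, z forward; pixel columns grow to the right and rows downward; lengths in m; the calibration is good to about 2 mm. A picture is of the moment at which its call begins. camera_params takes no time and is no camera call.
A pose or a line that the arm cannot do raises PlanningError and nothing moves.
- job_done(): hands the job in; it is judged then, once.
The state is a dict: "time": time; "joint_pos": joint angles; "qd": joint speeds; "joint_efforts": joint torques, N m; "eef_pos": TCP position; "ee_rot": TCP orientation; "ft_force": force on the tool from outside, world axes, zero at the start; "ft_torque": the same for the moment, N m; "gripper_width": opening from 0.0 (shut) to 1.0 (fully open); "grip_force": force on a finger pad.
Only numpy, scipy, OpenCV 4.12 (cv2) and the standard library are available. Lean on these libraries where they do the work, as an engineer would, in place of code of your own. Each camera call takes 0.05 s, during which the arm holds its last target. There are 200 camera calls.

TASK

The tall battery pack with the yellow band is charged: take it off the charger and stand it in the free bay of the red tray, on the green pad. It sits on a sprung floor that keeps its latch hooks locked, so press the pack down, squeeze both red side buttons fully in while it is down, and then lift it straight out. Set it down upright without dropping it, let go, and leave the spare pack, the spanner, the pipe offcut and the magnet where they are.

Things in the scene. Friction and masses are not known exactly. Their poses are not given: they have to be found in the camera images.
- pack_grip (a point): Charged battery pack: black upright block 84 (its x) x 48 (y) x 118 mm tall, yellow band, two red side buttons, about 0.5 kg. This point is on its axis midway between the buttons, 100 mm above its underside, 18 mm below its top. z up; y runs from button B to button A. It starts latched in the charger, underside 29 mm above the bench, its axes along the charger's.
- pack_foot (a point): Centre of the pack's underside, 100 mm below pack_grip. Steel latch hooks stick out of the pack's two y faces, 20 to 30 mm above this point, to 35.5 mm from the axis (26.5 mm with the buttons fully in).
- button_a (a joint): Travel of the red button on the pack's +y face: 0 = out, 0.009 m = fully in. Pad 26 mm wide (x), 30 mm tall. Over both faces the buttons measure 67 mm out, 49 mm fully in. Spring 3 N rising to 8 N. Moves its latch hook. With the pack up in the charger it gives about 1 mm, then the hook blocks it; with the pack pushed down more than 4 mm it goes fully in.
- button_b (a joint): The same for the opposite button, on the pack's -y face.
- sprung_floor (a joint): Sprung copper floor of the charger's well, under the pack: 0 at the start, 0.009 m when the pack is pushed down to its stop (underside 20 mm above the bench), -0.003 when up. Pushes the pack up with 10 N at 0 and 15 N at 0.009; pushing the pack down by its lightly squeezed buttons takes 10 to 25 N in all.
- charger: Charger fixed to the bench, origin centre of its underside. Grey base 150 (x) x 104 (y) x 20 mm; black well with about 1 mm play round the pack's foot, walls up to 68 mm above the bench, steel catch plates over the hooks in the y sides. Once unlatched the pack is drawn straight up; it is clear of the well when its underside is 75 mm above the bench.
- tray: Red steel tray fixed to the bench, 124 (x) x 240 mm (y), walls 40 mm high, 4 mm thick, floor 4 mm; origin centre of its underside. A divider makes two bays, each 116 (x) x 114 mm (y), centred at y = -59 and +59 mm in its frame. One holds the spare pack, the other is free.
- bay_pad: Green pad 100 mm (x) by 90 mm (y), 3 mm thick, lying on the floor of the free bay; origin centre of its top face, 7 mm above the bench; its axes are the tray's.
- spare_mid (a point): The spare pack with a grey band standing in the other bay, same size, point half-way up. Leave it alone.
- spanner: Steel spanner 170 mm long lying on the bench (along its x). Leave it alone.
- pipe: Dark steel pipe offcut, 42 mm diameter, 70 mm tall, standing; origin centre of its underside. Leave it alone.
- magnet: Orange welding magnet with steel edges, 80 by 80 by 24 mm, lying flat; origin centre of its underside. Leave it alone.
Not all that is in view belongs to the job. Several things have the shape of the bay_pad; the one meant has the colours described above. Leave any blue or purple look-alike of the charger alone.

How it is judged:
By the outcome, as a careful person would: the job done as asked, in the order asked, and still so for the second after the job is handed in, with the robot touching nothing.
It also fails if it takes over 45 s, if anything falls off the work surface, if the arm or the gripper's body presses on something with over 40 N, if the wrist force passes 120 N, or if a joint passes its speed limit or range.

## Working session

There is one attempt and no reset: what is moved stays moved. The work goes in short steps, each a Python script; the robot and the scene stay as the last script left them, time stands still between calls to the robot, and variables do not carry over. Pictures are saved under pics/ and viewed, at most 10 in all, crops included, and the job is handed in when it is done.

```bash
mkdir -p pics
python3 - <<'E'
from bench import *
import cv2
for n in("scene","top"):
    cv2.imwrite(f"pics/{n}0.png",get_image(n)[:,:,::-1]); p=camera_params(n); print(n,p)
s=sense();print(s)
E
```

```text
scene {'fx': 394.91292680653925, 'fy': 394.91292680653925, 'cx': 319.2933330046518, 'cy': 190.63204454959862, 'R': array([[-0.55669723,  0.8306667 , -0.00900157],
       [ 0.67255908,  0.44432327, -0.59181172],
       [-0.48759868, -0.33551404, -0.80602597]]), 't': array([ 0.29620482, -0.31649088,  1.28025523])}
top {'fx': 382.59569654101455, 'fy': 382.59569654101455, 'cx': 317.1492054138755, 'cy': 200.41595810383663, 'R': array([[ 0.02901487, -0.99884936,  0.0381849 ],
       [-0.99819971, -0.0309598 , -0.05136949],
       [ 0.05249258, -0.03662567, -0.99794944]]), 't': array([-0.00494148,  0.5540093 ,  1.03684635])}
{'time': 0.1, 'joint_pos': array([ 1.17578391,  0.52192075, -0.03630417,  1.59992519,  0.0212053 ,
        1.02110342, -0.11277114]), 'qd': array([-2.38644151e-04,  6.49502472e-06, -1.32827658e-03, -1.61046182e-03,
        1.28352939e-03,  1.59719488e-03, -6.90686605e-04]), 'joint_efforts': array([ 4.43472178e-03, -9.28490210e+01,  1.98425286e+00, -3.70532084e+01,
        1.81543396e-02,  5.44995884e-03,  1.00054147e-04]), 'eef_pos': array([ 0.19931724, -0.59205615,  0.22451377]), 'ee_rot': array([-3.14062455e+00,  8.34551858e-05,  3.24812476e-01]), 'ft_force': array([ 0.52647639, -0.30939301, -0.4753895 ]), 'ft_torque': array([-0.05032654,  0.0618203 ,  0.00339916]), 'grip_force': 0.0, 'gripper_width': 0.9975569352449324}
```

View pics/scene0.png

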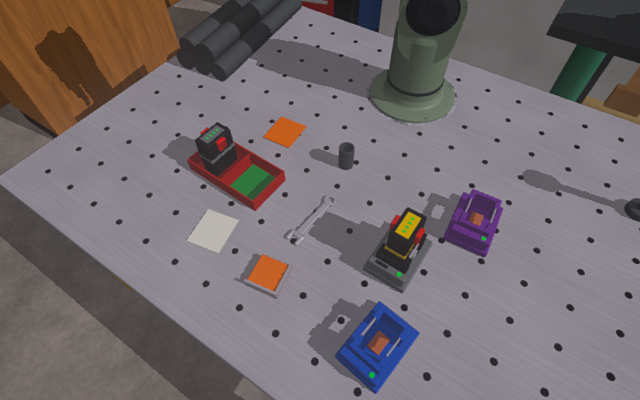

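View pics/top0.png

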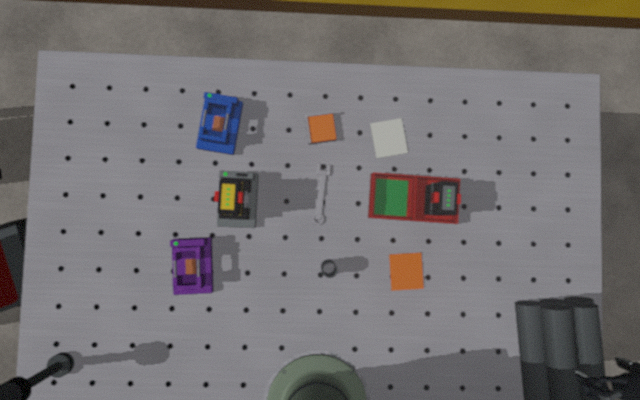

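The charged pack (yellow) stands in the grey charger at scene (408,225) and top (228,197). The possible mix-ups:
- **Pack:** the spare with the grey band, scene (215,145), top (440,197).
- **Charger:** the blue one at top (220,123) and the purple one at top (192,265), both empty.
- **Pad:** the green one is at top (392,197). The orange one at (407,271) and the white one at (388,138) are decoys, and (322,128) is the magnet.

I choose the yellow pack and the green pad, and I'll check both in a close crop.

```bash
cat > h.py <<'E'
from bench import *
import cv2, numpy as np
def proj(n,X):
    p=camera_params(n); c=p["R"]@np.array(X,float)+p["t"]; return np.array([p["fx"]*c[0]/c[2]+p["cx"],p["fy"]*c[1]/c[2]+p["cy"]])
def ray(n,uv,z):
    p=camera_params(n); d=p["R"].T@np.array([(uv[0]-p["cx"])/p["fx"],(uv[1]-p["cy"])/p["fy"],1]); o=-p["R"].T@p["t"]
    return o+d*(z-o[2])/d[2]
def tri(a,b):
    A=[];B=[]
    for n,uv in(("scene",a),("top",b)):
        o=ray(n,uv,0.5);d=ray(n,uv,0)-o;d/=np.linalg.norm(d);P=np.eye(3)-np.outer(d,d);A.append(P);B.append(P@o)
    return np.linalg.lstsq(np.vstack(A),np.hstack(B),rcond=None)[0]
E
python3 - <<'E'
from h import *
s=cv2.imread("pics/scene0.png");t=cv2.imread("pics/top0.png")
a=cv2.resize(s[190:300,350:450],None,fx=4,fy=5.0)[:, :]; a=cv2.resize(s[195:295,355:445],(396,440),interpolation=cv2.INTER_CUBIC)
b=cv2.resize(t[160:240,200:272],(396,440),interpolation=cv2.INTER_CUBIC)
cv2.imwrite("pics/crop.png",np.hstack([a,b]))
print(proj("scene",[.2,-.59,.22]),proj("top",[.2,-.59,.22]))
def blobs(im,lo,hi,roi,k=0):
    x0,y0,x1,y1=roi;m=cv2.inRange(cv2.cvtColor(im[y0:y1,x0:x1],cv2.COLOR_BGR2HSV),lo,hi)
    for c in cv2.findContours(m,0,2)[0]:
        if cv2.contourArea(c)>8:
            r=cv2.minAreaRect(c);M=cv2.moments(c);print(k,cv2.contourArea(c),np.round([M["m10"]/M["m00"]+x0,M["m01"]/M["m00"]+y0],1),np.round(r[1],1),round(r[2],1),(cv2.boxPoints(r)+[x0,y0]).round(1).tolist())
for n,im,R in(("scene",s,[(355,195,445,295),(180,110,300,210)]),("top",t,[(200,160,272,240),(360,165,470,230)])):
    blobs(im,(20,120,100),(35,255,255),R[0],n+" yellow")
    blobs(im,(0,150,80),(8,255,255),R[0],n+" red")
    blobs(im,(50,100,40),(80,255,255),R[1],n+" green")
    blobs(im,(0,120,50),(10,255,255),R[1],n+" tray")
    blobs(im,(170,120,50),(180,255,255),R[1],n+" tray2")
E
```

```text
[218.47543219   2.15218824] [586.76777115 363.17099742]
scene yellow 28.0 [395.8 252.9] [23.4  5.2] 20.9 [[383.3, 250.5], [385.1, 245.7], [407.0, 254.0], [405.2, 258.8]]
scene yellow 353.5 [407.7 224.8] [15.6 25.8] 32.5 [[394.2, 231.2], [408.1, 209.4], [421.3, 217.8], [407.4, 239.6]]
scene red 62.0 [418.9 235.2] [ 5.8 16.5] 26.6 [[412.2, 241.6], [419.6, 226.8], [424.8, 229.4], [417.4, 244.2]]
scene red 37.0 [394.6 220.8] [ 3.8 15.4] 36.9 [[387.4, 227.1], [396.7, 214.8], [399.7, 217.0], [390.5, 229.4]]
scene green 742.5 [252.2 181.4] [24.7 36.8] 45.0 [[230.5, 185.5], [256.5, 159.5], [274.0, 177.0], [248.0, 203.0]]
scene tray 2416.5 [248.6 177.8] [91.8 48.2] 33.3 [[184.7, 164.0], [211.2, 123.8], [287.8, 174.2], [261.4, 214.4]]
scene tray 67.0 [221.1 142.9] [11.2 10.3] 63.4 [[214.4, 140.8], [223.6, 136.2], [228.6, 146.2], [219.4, 150.8]]
scene tray2 10.5 [239.7 197.3] [6.4 4.2] 45.0 [[236.5, 196.5], [239.5, 193.5], [244.0, 198.0], [241.0, 201.0]]
scene tray2 12.5 [231.4 190.8] [11.1  3.6] 33.7 [[227.2, 190.2], [229.2, 187.2], [238.5, 193.3], [236.5, 196.3]]
scene tray2 12.5 [224.5 187.3
[... 476 characters left out ...]
0], [242.0, 192.0], [242.0, 203.0], [238.0, 203.0]]
top red 19.0 [216.2 196.1] [8. 4.] 90.0 [[214.0, 192.0], [218.0, 192.0], [218.0, 200.0], [214.0, 200.0]]
top green 966.5 [391.2 197. ] [30.3 34.7] 3.8 [[374.8, 213.4], [377.1, 178.8], [407.3, 180.8], [405.0, 215.4]]
top tray 24.5 [458.  198.5] [ 3.8 11.9] 7.1 [[455.7, 203.7], [457.1, 191.9], [461.0, 192.4], [459.5, 204.2]]
top tray 56.0 [435.5 196.7] [11.  8.] 90.0 [[431.0, 191.0], [439.0, 191.0], [439.0, 202.0], [431.0, 202.0]]
top tray 9.0 [454.7 179.7] [9. 3.] -0.0 [[450.0, 181.0], [450.0, 178.0], [459.0, 178.0], [459.0, 181.0]]
top tray 2550.0 [401.6 197.8] [88.9 44.5] 4.1 [[368.2, 216.7], [371.4, 172.3], [460.1, 178.6], [456.9, 223.1]]
```

View pics/crop.png

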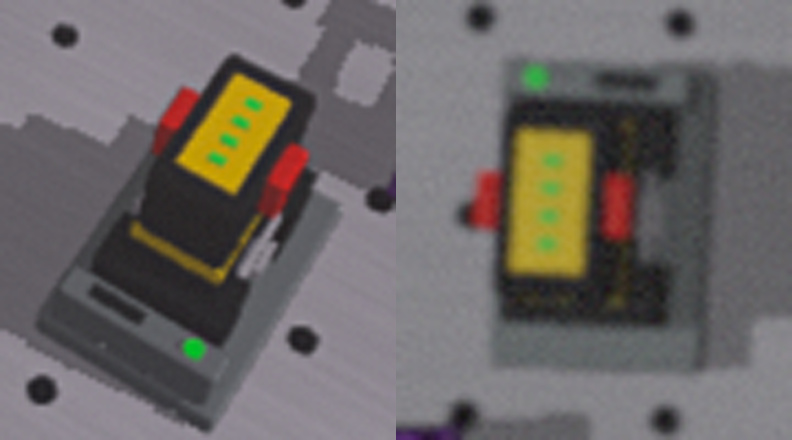

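Run:
```python
from h import *
np.set_printoptions(precision=4,suppress=True)
print("tri label",tri((407.7,224.8),(227.5,196.4)))
print(ray("top",(227.5,196.4),.147),ray("scene",(407.7,224.8),.147))
def yaw(n,a,b,z):
    d=ray(n,a,z)-ray(n,b,z);return np.degrees(np.arctan2(d[1],d[0])),np.linalg.norm(d)
print("pack yaw",yaw("top",(221.2,182.6),(219.7,208.9),.147),yaw("scene",(394.2,231.2),(408.1,209.4),.147),yaw("scene",(407.4,239.6),(421.3,217.8),.147))
print("pad",ray("top",(391.2,197.),.007),ray("scene",(252.2,181.4),.007))
for n,q in(("top",[[368.2,216.7],[371.4,172.3],[460.1,178.6],[456.9,223.1]]),):
    P=np.array([ray(n,u,.04) for u in q]);print("tray",P,P.mean(0)); 
    for i in range(4): print(yaw(n,q[i],q[i-1],.04))
q=[[374.8,213.4],[377.1,178.8],[407.3,180.8],[405.0,215.4]]
for i in range(4): print("pad",yaw("top",q[i],q[i-1],.007))
q=[(360,0)]
# dark-red full tray outlines in scene: corner estimates of rim
for p in((188,158),(209,126),(285,174),(257,206)): print("rim?",ray("scene",p,.04))
```

```text
tri label [0.5495 0.232  0.1444]
[0.5499 0.2303 0.147 ] [0.5505 0.2336 0.147 ]
pack yaw (np.float64(-0.8289949937197382), np.float64(0.06274416495559228)) (np.float64(0.16424942610619528), np.float64(0.06385302366926955)) (np.float64(-0.9179028453738194), np.float64(0.06278629559165665))
pad [ 0.5702 -0.1949  0.007 ] [ 0.5676 -0.1935  0.007 ]
tray [[ 0.513  -0.1259  0.04  ]
 [ 0.6332 -0.132   0.04  ]
 [ 0.6242 -0.3756  0.04  ]
 [ 0.5028 -0.368   0.04  ]] [ 0.5683 -0.2504  0.04  ]
(np.float64(87.58175842846656), np.float64(0.2422706453659127))
(np.float64(-2.878966394475157), np.float64(0.12038886396492118))
(np.float64(-92.12338210209317), np.float64(0.24381908007783387))
(np.float64(176.39810859391523), np.float64(0.12166568587191223))
pad (np.float64(87.93727111506283), np.float64(0.08480939620203647))
pad (np.float64(-2.609826029823974), np.float64(0.09682211463566609))
pad (np.float64(-91.88155580208631), np.float64(0.08523158923182643))
pad (np.float64(177.14282228410124), np.float64(0.09709654193236665))
rim? [ 0.6187 -0.37    0.04  ]
rim? [ 0.4968 -0.4073  0.04  ]
rim? [ 0.5183 -0.117   0.04  ]
rim? [ 0.6376 -0.1141  0.04  ]
```

Label and edges put the pack axis at (0.550, 0.232), yaw about -0.6°. The bay centre is at (0.570, -0.193), yaw about -2.5°. Next I'll move above the pack and go down around the buttons.

Run:
```python
from h import *
y=np.radians(-.6)
reach([.55,.232,.27],[np.pi,0,y]); print(sense()["eef_pos"],sense()["ee_rot"],sense()["joint_pos"],sense()["ft_force"])
print(move_l([.55,.232,.125],feed=.1,guard=6))
s=sense();print(s["time"],s["eef_pos"],s["ft_force"],s["gripper_width"])
a=get_image("scene")[140:300,330:470,::-1];b=get_image("top")[140:240,180:280,::-1]
cv2.imwrite("pics/c1.png",np.hstack([cv2.resize(a,(396,480),interpolation=2),cv2.resize(b,(400,480),interpolation=2)]))
```

```text
[0.5502874  0.23132315 0.26987637] [ 3.14132459e+00  9.17131199e-05 -1.13884192e-02] [ 0.00925046  0.52051296 -0.74639973  1.59713189  0.37521407  1.17278638
 -2.40071577] [ 0.28060153 -1.08716357  0.69901634]
False
4.8417 [0.55024966 0.23210731 0.12549884] [ 0.11188935  0.43498616 -0.3459086 ] 1.0009483512158488
```

View pics/c1.png

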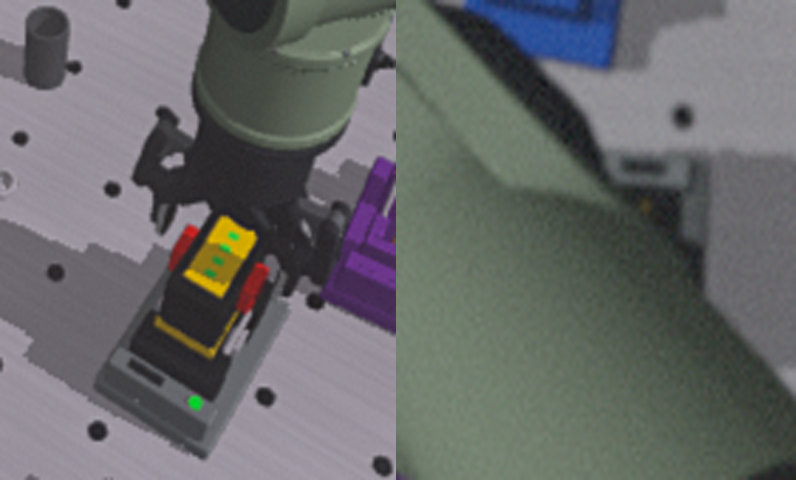

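The fingers straddle the pack, with tips at crop (165,215) and (290,285), but they look set back from the buttons. I'll compare with the projected tip positions.

Run:
```python
from h import *
f=lambda X:((proj("scene",X)-[330,140])*[396/140,3]).round(0)
for dy in(-.0425,.0425,-.057,.057):
  for z in(.108,.121): print("tip",dy,z,f([.55,.232+dy,z]))
for dy in(-.0335,.0335): print("button",f([.55,.232+dy,.129]))
print("label",f([.55,.232,.147]))
```

```text
tip -0.0425 0.108 [160. 253.]
tip -0.0425 0.121 [162. 244.]
tip 0.0425 0.108 [261. 310.]
tip 0.0425 0.121 [264. 301.]
tip -0.057 0.108 [143. 244.]
tip -0.057 0.121 [145. 234.]
tip 0.057 0.108 [279. 321.]
tip 0.057 0.121 [283. 312.]
button [174. 244.]
button [255. 289.]
label [218. 253.]
```

Run:
```python
from h import *
im=get_image("scene")[:,:,::-1].copy()
x0,y0,k=370,170,9
a=cv2.resize(im[y0:y0+66,x0:x0+80],None,fx=k,fy=k,interpolation=2)
a=cv2.convertScaleAbs(a,alpha=1.6,beta=25)
for X in([.55,.232-.0425,.121],[.55,.232+.0425,.121],[.55,.232-.0335,.129],[.55,.232+.0335,.129]):
    u=(proj("scene",X)-[x0,y0])*k; cv2.circle(a,tuple(int(v) for v in u),4,(255,255,0),-1)
cv2.imwrite("pics/c2.png",a)
```

```text
(no output)
```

View pics/c2.png

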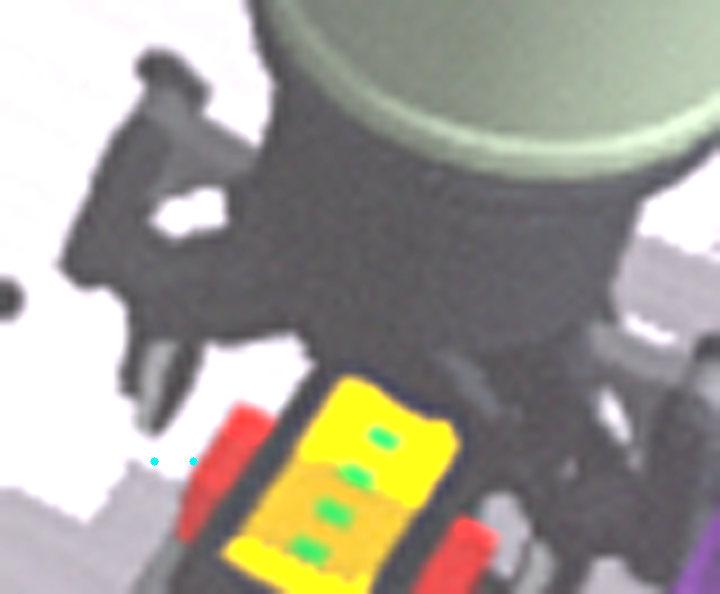

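The tips sit about 3–4 px (10–15 mm) higher or further back than projected, which fits the open pads standing back. Lowering is safe, so I'll drop about 8 mm, squeeze lightly and look again.

Run:
```python
from h import *
print(move_l([.55,.232,.117],feed=.1,guard=6))
set_gripper(.5,20)
s=sense();print(s["time"],s["eef_pos"],s["ft_force"],s["gripper_width"],s["grip_force"])
im=get_image("scene")[:,:,::-1].copy()
x0,y0,k=370,185,9
a=cv2.resize(im[y0:y0+66,x0:x0+80],None,fx=k,fy=k,interpolation=2)
a=cv2.convertScaleAbs(a,alpha=1.6,beta=25)
for X in([.55,.232-.0335,.117],[.55,.232+.0335,.117],[.561,.232+.0335,.117],[.561,.232-.0335,.117]):
    u=(proj("scene",X)-[x0,y0])*k; cv2.circle(a,tuple(int(v) for v in u),4,(255,255,0),-1)
cv2.imwrite("pics/c3.png",a)
```

```text
False
5.5667 [0.55012958 0.23221329 0.1172321 ] [0.40485616 1.57765098 1.87656765] 0.7397606907711661 22.915739715099335
```

View pics/c3.png

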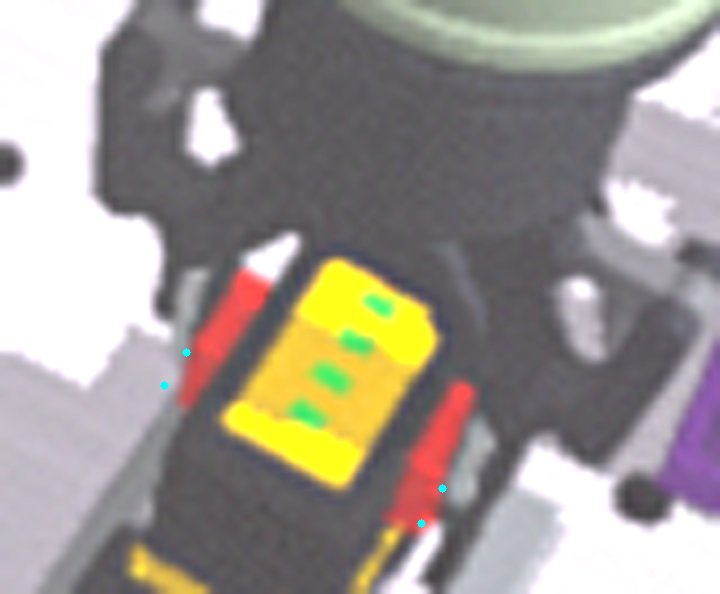

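Both pads are on the red buttons, at (190,330) and (465,460), and the width of 0.74 shows them blocked as described. Now I'll press down.

Run:
```python
from h import *
def st(l):
    s=sense();print(l,round(s["time"],2),s["eef_pos"].round(4),s["ft_force"].round(1),round(s["gripper_width"],3),round(s["grip_force"],1))
set_gripper(.5,30);st("g")
for z in(.112,.109,.107):
    r=move_l([.55,.232,z],feed=.03,guard=40);st(r)
    if r: break
wait(.3);st("w")
im=get_image("scene")[:,:,::-1];cv2.imwrite("pics/c4.png",im)
```

```text
g 5.83 [0.5501 0.2322 0.1172] [-0.7  1.5  5.5] 0.732 31.9
False 6.15 [0.5504 0.2323 0.1124] [-0.6  1.  10.1] 0.555 39.3
False 6.4 [0.5504 0.2325 0.1097] [-1.3  1.6 11.8] 0.554 39.5
False 6.65 [0.5508 0.2331 0.1091] [-6.7 -1.8 32.7] 0.554 42.7
w 6.95 [0.5508 0.2331 0.1091] [-7.1 -1.5 32. ] 0.554 42.7
```

The buttons went fully in (width 0.554) and the pack is on its stop. Next: lift it.

Run:
```python
from h import *
def st(l):
    s=sense();print(l,round(s["time"],2),s["eef_pos"].round(4),s["ft_force"].round(1),round(s["gripper_width"],3),round(s["grip_force"],1))
set_gripper(.45,60);st("g")
p=[.5502,.2322]
r=move_l(p+[.118],feed=.03,guard=60);st(r)
r=move_l(p+[.145],feed=.05,guard=30);st(r)
if not r:
    r=move_l(p+[.23],feed=.12,guard=30);st(r)
im=get_image("scene")[110:310,300:500,::-1];im2=get_image("top")[140:240,180:280,::-1]
cv2.imwrite("pics/c5.png",np.hstack([cv2.resize(im,(500,500),interpolation=2),cv2.resize(im2,(300,500))]))
```

```text
g 7.22 [0.5508 0.2332 0.1092] [-6.9 -0.6 34.9] 0.552 56.5
False 7.73 [0.5507 0.233  0.1185] [0.6 3.2 4.9] 0.547 60.6
False 8.43 [0.5502 0.232  0.145 ] [ 0.8  1.4 -4.1] 0.548 63.9
False 9.28 [0.5499 0.2318 0.2292] [-0.   0.1 -5.1] 0.552 63.8
```

View pics/c5.png

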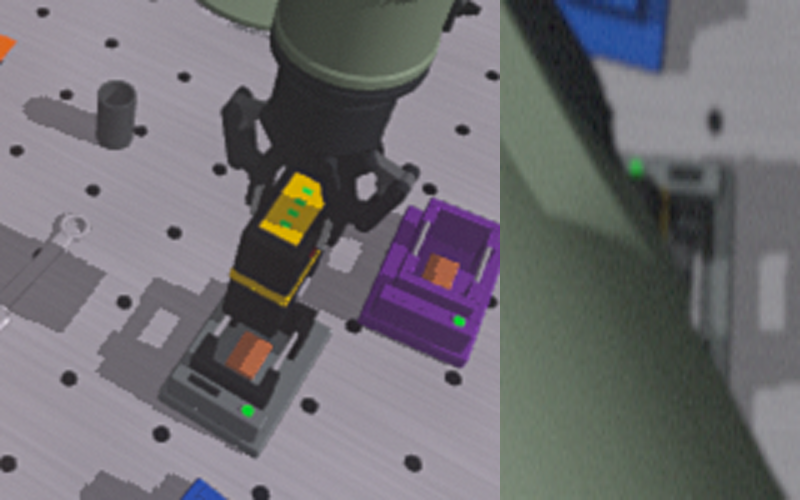

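The pack is out and upright (green LED still on the charger, floor empty), weight about 5 N. Now I'll carry it to the bay and lower it with a guard.

Run:
```python
from h import *
def st(l):
    s=sense();print(l,round(s["time"],2),s["eef_pos"].round(4),s["ee_rot"].round(3),s["ft_force"].round(1),round(s["gripper_width"],3),round(s["grip_force"],1))
R=[np.pi,0,np.radians(-2.5)]
move_l([.57,-.193,.235],R,feed=.15);st("over")
print(move_l([.57,-.193,.125],feed=.1,guard=15));st("low")
im=get_image("scene")[70:220,170:320,::-1];im2=get_image("top")[150:240,350:480,::-1]
cv2.imwrite("pics/c6.png",np.hstack([cv2.resize(im,(400,400),interpolation=2),cv2.resize(im2,(400,400*90//130)).copy() if 0 else cv2.resize(im2,(400,400))]))
```

```text
over 12.38 [ 0.57   -0.1926  0.235 ] [-3.141  0.    -0.043] [ 0.7 -0.3 -3.9] 0.546 63.8
False
low 13.62 [ 0.5703 -0.1931  0.1256] [ 3.141e+00 -1.000e-03 -4.400e-02] [-0.2 -0.1 -4.8] 0.55 63.8
```

View pics/c6.png

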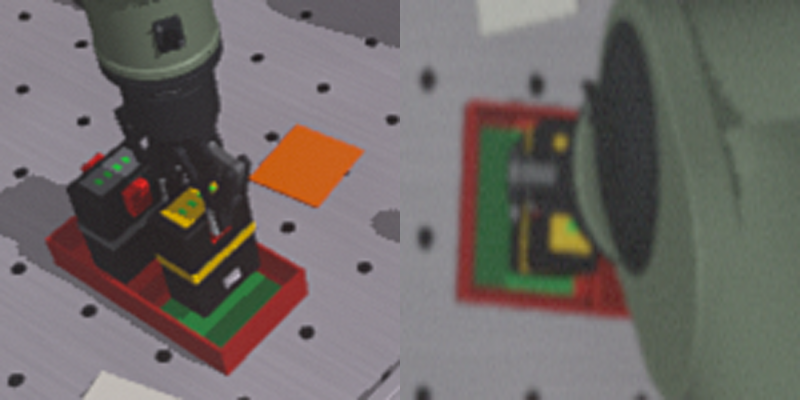

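The pack hangs over the green pad inside the free bay, clear of the spare at crop (110,210). Lowering to contact, then release.

Run:
```python
from h import *
def st(l):
    s=sense();print(l,round(s["time"],2),s["eef_pos"].round(4),s["ft_force"].round(1),round(s["gripper_width"],3),round(s["grip_force"],1))
r=move_l([.57,-.193,.085],feed=.02,guard=5);st(r)
wait(.2);st("w")
if r:
    set_gripper(.6,20);st("ease")
    set_gripper(.72);st("half")
    set_gripper(.95);st("open")
```

```text
True 15.06 [ 0.5697 -0.193   0.0963] [-2.2 -0.9  9.5] 0.549 65.6
w 15.26 [ 0.5698 -0.1931  0.0964] [-3.  -0.2  9.2] 0.548 65.6
ease 15.48 [ 0.5692 -0.193   0.0955] [-0.8  0.5  0.4] 0.599 7.2
half 15.75 [ 0.5691 -0.1929  0.0954] [-0.9  0.9 -4.6] 0.716 4.4
open 16.08 [ 0.5694 -0.1929  0.0957] [-0.4  0.1 -0.1] 0.955 0.0
```

Contact came at the expected height (0.096) and both buttons are released. Next: withdraw and check.

Run:
```python
from h import *
print(move_l([.5695,-.193,.25],feed=.1,guard=5))
s=sense();print(s["time"],s["eef_pos"],s["ft_force"])
move_j([1.17578391,0.52192075,-0.03630417,1.59992519,0.0212053,1.02110342,-0.11277114])
wait(.5);print(sense()["time"],sense()["ft_force"])
im=get_image("scene")[70:220,170:320,::-1];im2=get_image("top")[150:240,350:480,::-1]
cv2.imwrite("pics/c7.png",np.hstack([cv2.resize(im,(400,400),interpolation=2),cv2.resize(im2,(400,277))if 0 else cv2.resize(im2,(400,400))]))
```

```text
False
17.775 [ 0.56930008 -0.19297769  0.24945973] [-0.29080151  0.44563343  0.21891097]
20.2417 [-0.23378482  0.06252637 -1.13889451]
```

View pics/c7.png

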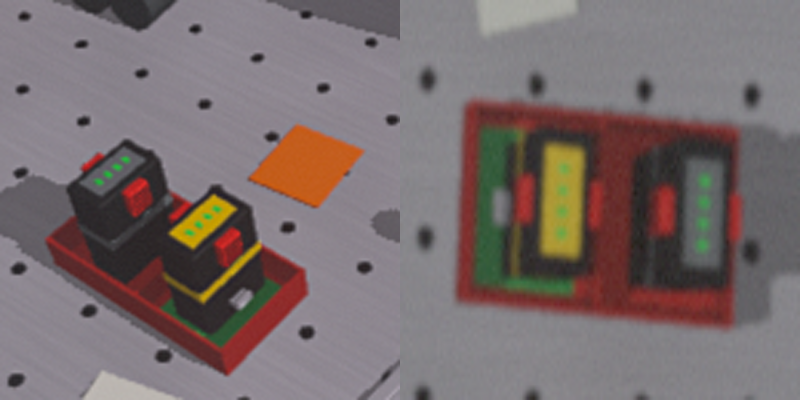

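The yellow-band pack stands upright on the green pad at crop (210,255), buttons out, spare untouched, arm back at its start.

```bash
python3 -c "
from bench import *
print(job_done())"
```

```text
the job is handed in; nothing more can be done
None
```

The charged pack was pressed down, unlatched and lifted straight out, and now stands upright and released on the green pad in the free bay; I handed the job in at about 20 s, with the arm clear and only the charged pack moved.

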